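# Load a two-deck kiln stack

### The job

Build up the little kiln stack: first set the clay frog in the middle of the kiln shelf and stand the two tall props upright on its two ring marks, one on each; then lay the slat centrally across the tops of the props, in line with the shelf, as an upper deck; last, stand the fluted pot upright in the middle of the slat. Leave the short prop standing where it is.

Things in the scene. Friction and masses are not known exactly. Their poses are not given: they have to be found in the camera images.
- kiln_shelf: Lower kiln shelf: flat buff slab lying on the table, fixed, 110 mm along its own x, 220 mm along its own y, 15 mm thick. Origin: centre of its underside; z up, so its top is at z = 15 mm. On its top are two dark painted rings, 48 mm across, centred at x = 0, y = +65 mm and y = -65 mm in its frame (flat paint, no recess): a prop stands inside each. Its starting yaw varies.
- tall_prop_1: Tall kiln prop: upright round buff tube, 38 mm outside diameter, 18 mm bore, 75 mm tall, about 0.13 kg. Origin: centre of the underside; z up along its axis. The two tall props are alike; either may stand on either mark.
- tall_prop_2: The other tall kiln prop, the same: upright round buff tube, 38 mm outside diameter, 18 mm bore, 75 mm tall, about 0.13 kg. Origin: centre of the underside; z up along its axis.
- short_prop: Short kiln prop, not to be used: upright round buff tube like the tall ones (38 mm outside diameter, 18 mm bore) but only 45 mm tall. Origin: centre of the underside; z up along its axis.
- slat: Slat (narrow upper shelf): plain flat buff bar lying loose on the table, 62 mm along its own x, 190 mm along its own y, 12 mm thick, about 0.26 kg; smaller than the kiln shelf and without rings. Grip it across its 62 mm width. Origin: centre of its underside; z up. Yaw varies; it may lie on either side (robot side or far side) of the kiln shelf.
- frog: Little sitting frog of pale clay with two dark blue bulging eyes, 40 mm along its own x, 45 mm along its own y, 39 mm tall, about 0.06 kg. Origin: centre of its underside; z up; the head and eyes rise on its -x side, and its body is widest within 20 mm of the bottom. Grip it with the fingers closing along its own y, over the origin. It starts upright, any yaw.
- pot: Small empty fluted pot, pale unglazed, round with upright ribs, open at the top: 56 mm outside diameter at the rim, nearly straight walls, 52 mm at the foot, 44 mm tall, about 0.09 kg. Origin: centre of its underside; z up.
There are look-alikes about, which are no part of the job. Leave any purple or yellow look-alike of the tall_prop_1 alone.

How it is judged:
By the outcome, as a careful person would: the job done as asked, in the order asked, and still so for the second after the job is handed in, with the robot touching nothing.
It also fails if it takes over 115 s, if anything falls off the work surface, if the arm or the gripper's body presses on something with over 40 N, if the wrist force passes 120 N, or if a joint passes its speed limit or range.

### The arm

A 6-joint arm with a two-finger parallel gripper is mounted at the origin on a cart in front of the work surface, level with it; the furniture and walls round the work are solid. World frame = base frame: x ahead of the robot, y to its left, z up, the work surface at z = 0. Lengths are in m, angles in rad, forces in N, time in s.
With the tool pointing down it reaches from about 0.325 to 0.85 m from the base axis. Payload 4.4 kg.
Tool frame: the origin (TCP) lies where the fingers leave the gripper's body, on its centre line; the fingertips stand ahead of it and the grasp point (between the pads) lies 78 mm ahead of it (bot.nose_length is the z of the fingertips in the tool frame, in m); z points along the fingers, y is the line along which they close (so a half turn about z gives the same grasp; the last joint's range is limited). The gripper opens to 94 mm and grips with 3 to 60 N. Pads are 16 mm wide; open, the fingers measure 119 mm over their backs; the gripper's body (75 mm by 177 mm) begins 78 mm behind the grasp point.
Start: joints at [-1.381, 0.207, 1.542, -0, 1.393, -0.15], TCP at [0.192, -0.542, 0.303] pointing down, gripper open.
Joint ranges: [-2.73, 2.73], [-0.86, 2.22], [0.23, 2.46], [-1.11, 4.25], [0.08, 2.63], [-2.82, 2.82]. Speed limits (rad/s): [2.79, 2.79, 3.14, 3.14, 3.14, 3.14].

### API

Orientations are given as a unit quaternion [x, y, z, w].
In Python, from rig import bot gives the robot as it stands.
- The arm moves only by the tool move_arm, never from a script. Its argument "steps" is a list of rows, each a list of 7 numbers: the closure, from -1 (fully open) to 1 (shut), then the shift along the tool's x, y, z in normalised numbers (1 is 0.8 m), then the turn, a rotation vector about the tool's x, y, z in fractions of the full range, 1 being pi rad. In form: [[hand, tx, ty, tz, ax, ay, az], ...]. A call has 1 to 10 rows; each row is the pose to reach, as a shift and turn from the pose commanded when the call began, along the tool's axes at that moment; what a row does not reach only later rows make up. A row lasts 1/8 s, in which the tool goes at most 62.5 mm and 10.7 degrees, less where a joint would pass 70% of its speed; a pose out of reach is approached as far as the arm can. No shift or turn number may pass 1 either way. A call with a gripper value outside its range is refused whole. The fingers move at their own pace and stop on an object; "force" is the grip in N (left out, the last holds). Time passes only in rows, so rows that repeat a pose let the fingers close. It gives the time, the measured TCP pose, the force, the opening and the grip force at its end, in the units of the state.
- bot.read_state(): the state, without advancing time (a new reading comes with each control period).
- bot.capture(name): name is "scene" or "top" or "wrist"; returns a dict with "frame" (420x560x3 uint8, red, green, blue), "z_map" (420x560 float32, m along the optical axis (not along the pixel's ray), 0 where there is no reading), "vertical_fov" (degrees; the focal length in pixels is half the picture's height over the tangent of half this angle, whatever the lens; pixels are square), "cx", "cy" (the principal point, pixels), "k1" (the pictures are not rectified: a ray, as slopes to the right and down, at radius r is drawn at 1 + k1 r^2 times it, then the intrinsics apply), "cam_to_world" (4x4, takes a point from camera to world coordinates). Camera axes: x right, y up, looking along -z (the intrinsics and any distortion apply to the point x, -y, -z); pixel columns grow to the right and rows downward; lengths in m; the calibration is good to about 2 mm. A picture is of the moment at which its call begins.
- bot.sign_off(): hands the job in; it is judged then, once.
The state is a dict: "clock": time; "qpos": joint angles; "qvel": joint speeds; "tau": joint torques, N m; "eef_pos": TCP position; "eef_rot": TCP orientation; "wrist_force": force on the tool from outside, world axes, zero at the start; "ft_torque": the same for the moment, N m; "gripper_width": finger opening in m; "gripper_force": force on a finger pad.
Only numpy, scipy, OpenCV 4.12 (cv2) and the standard library are available. Lean on these libraries where they do the work, as an engineer would, in place of code of your own. Each camera call takes 0.05 s, during which the arm holds its last target. There are 200 camera calls.

## Working session

There is one attempt and no reset: what is moved stays moved. The work goes in short steps, Python scripts to look and compute and a tool call to move; the robot and the scene stay as the last step left them, time stands still between calls to the robot, and variables do not carry over. Pictures are saved under pics/ and viewed, at most 14 in all, crops included, and the job is handed in when it is done.

Besides the shell and the picture viewer there is one more tool, called after "Emit:" by a JSON object that holds its "method" and its "body". move_arm: Moves the arm, as the interface text tells. Its arguments: {"type":"object","properties":{"steps":{"type":"array"},"force":{"type":"number"}},"required":["steps"]}

```bash
ls; mkdir -p pics
cat > h.py <<'E'
import numpy as np, cv2
from rig import bot
def cap(n):
    c=bot.capture(n); return c
def world(c):
    """per-pixel world coords 420x560x3 (nan no depth)"""
    H,W=c["z_map"].shape; f=H/2/np.tan(np.radians(c["vertical_fov"])/2)
    K=np.array([[f,0,c["cx"]],[0,f,c["cy"]],[0,0,1]]); 
    v,u=np.mgrid[:H,:W]
    p=cv2.undistortPoints(np.stack([u,v],-1).reshape(-1,1,2).astype(np.float64),K,np.array([c["k1"],0,0,0.])).reshape(H,W,2)
    z=c["z_map"].astype(float); z[z==0]=np.nan
    P=np.stack([p[...,0]*z,-p[...,1]*z,-z,np.ones_like(z)],-1)
    return (P@np.array(c["cam_to_world"]).T)[...,:3]
def save(n,img,s=1):
    cv2.imwrite(f"pics/{n}.png",cv2.resize(img[...,::-1],None,fx=s,fy=s,interpolation=cv2.INTER_CUBIC))
E
python3 - <<'E'
from h import *
for n in("top","scene"):
    c=cap(n); save(n,c["frame"],1.4); W=world(c); np.savez(f"{n}.npz",W=W,f=c["frame"])
    print(n,c["vertical_fov"],c["cx"],c["cy"],c["k1"],np.round(c["cam_to_world"],3).tolist())
print(bot.read_state(),bot.nose_length)
E
```

```text
pics
top 52.297721581266224 284.08881125869436 214.72358386805828 -0.09475310557709048 [[0.028, 0.987, -0.157, 0.389], [-0.999, 0.025, -0.021, 0.048], [-0.017, 0.158, 0.987, 0.931], [0.0, 0.0, 0.0, 1.0]]
scene 53.32766058052929 280.1959506928019 208.13852004367558 -0.02147076225693964 [[-0.809, 0.298, -0.506, 0.045], [-0.587, -0.433, 0.684, 0.763], [-0.016, 0.851, 0.526, 0.585], [0.0, 0.0, 0.0, 1.0]]
{'clock': 0.1, 'qpos': array([-1.38148215e+00,  2.07352014e-01,  1.54275889e+00, -3.71697631e-05,
        1.39351065e+00, -1.50525792e-01]), 'qvel': array([-0.00052135, -0.00078527, -0.00217488, -0.00201491, -0.00064111,
        0.0003364 ]), 'tau': array([-1.11211539e-03, -3.71865070e+01, -2.82293075e+01,  6.99648843e-02,
        3.11359344e-02, -5.25652695e-05]), 'eef_pos': array([ 0.19153674, -0.54161279,  0.3016217 ]), 'eef_rot': array([ 9.85597236e-01,  1.69106650e-01, -3.79600228e-05, -1.01390491e-03]), 'wrist_force': array([0.00621432, 0.12251121, 0.06273519]), 'ft_torque': array([0.00950524, 0.00095625, 0.00416593]), 'gripper_force': 0.0, 'gripper_width': 0.09391530572740732} 0.0972
```

View pics/top.png

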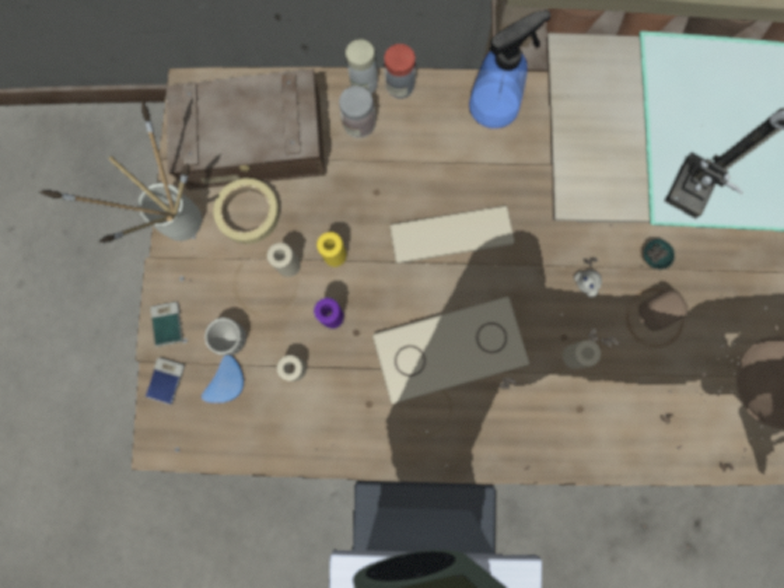

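View pics/scene.png

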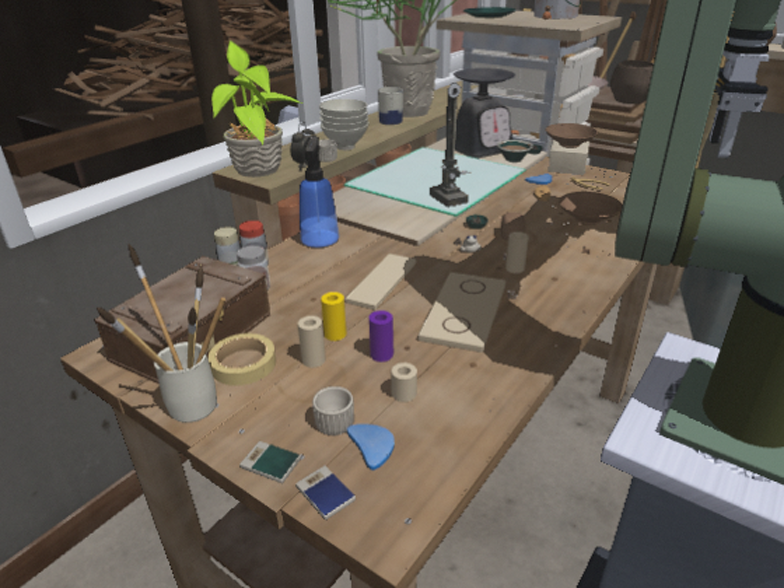

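The top view (1.4x) shows the slat at (452,235), the shelf at (450,349) with rings at (410,360) and (491,337), and the frog at (588,282). There is a buff tube at (281,258) beside the yellow one, another at (588,352), a short one at (290,368), and the pot at (223,337). Next I'll measure them from depth.

Run:
```python
from h import *
d=np.load("top.npz"); W=d["W"]; f=d["f"].astype(int)
def reg(n,u,v,r,zlo,zhi):
    u,v=u/1.4,v/1.4
    vv,uu=np.mgrid[:420,:560]
    m=(abs(uu-u)<r)&(abs(vv-v)<r)
    z=W[...,2]; k=m&(z>zlo)&(z<zhi); P=W[k]
    rect=cv2.minAreaRect((P[:,:2]*1000).astype(np.float32))
    zz=W[...,2][m]; zz=zz[np.isfinite(zz)]
    (cx,cy),rad=cv2.minEnclosingCircle((P[:,:2]*1000).astype(np.float32))
    print(n,len(P),"med",np.round(np.median(P,0),4),"rect",np.round(np.array(rect[0]),1),np.round(rect[1],1),round(rect[2],2),"circ",round(cx,1),round(cy,1),round(rad,1),"zmax",np.round(np.percentile(zz,[5,50,97,99]),4))
reg("table",350,280,8,-.1,.1)
reg("slat",452,235,55,.007,.03)
reg("shelf",450,349,65,.0095,.03)
reg("tallA",281,256,16,.065,.09)
reg("short",290,368,16,.037,.06)
reg("tallB",588,352,16,.065,.09)
reg("frog",588,282,15,.012,.06)
reg("pot",223,337,20,.035,.06)
reg("yellow",330,245,16,.06,.1)
reg("purple",328,312,16,.06,.1)
fr=d["f"][150:320,60:460]; save("crop",fr,2)
for n,(u,v) in dict(r1=(410,360.5),r2=(491.5,337.5)).items(): print(n,W[int(v/1.4),int(u/1.4)])
```

```text
table 240 med [0.5685 0.1431 0.    ] rect [568.4 143. ] [33.2 33.9] 1.75 circ 568.1 142.9 23.1 zmax [-0.0024  0.      0.0032  0.004 ]
slat 2561 med [ 0.6416 -0.0245  0.0125] rect [593.7 -25.2] [169.8 188.3] 10.89 circ 603.1 -22.5 117.2 zmax [-0.0026  0.0007  0.0145  0.0159]
shelf 5235 med [ 0.4616 -0.0145  0.0152] rect [502.7  -9.4] [220.5 229.5] 8.67 circ 490.7 -6.4 135.8 zmax [-0.0025  0.001   0.0173  0.0182]
tallA 230 med [0.5896 0.2427 0.0747] rect [590.2 243.5] [37.  36.7] 48.9 circ 590.6 242.8 19.2 zmax [-0.0018  0.0023  0.0767  0.0775]
short 210 med [0.4255 0.2243 0.0448] rect [425.7 224.9] [35.4 36. ] 1.81 circ 425.7 224.8 18.9 zmax [-0.0026  0.0009  0.0464  0.0476]
tallB 246 med [ 0.4564 -0.2073  0.0746] rect [ 457.  -207.7] [36.9 37.6] 41.02 circ 456.8 -207.5 19.3 zmax [-0.0024  0.0027  0.0765  0.0774]
frog 236 med [ 0.5723 -0.2277  0.0253] rect [ 576.4 -232.2] [41.3 41.8] 45.35 circ 578.8 -233.4 26.0 zmax [-0.0024  0.0012  0.036   0.038 ]
pot 232 med [0.4709 0.3345 0.0427] rect [470.1 329.9] [54.3 53.4] 49.33 circ 470.9 329.8 28.6 zmax [-0.002   0.0019  0.0443  0.046 ]
yellow 236 med [0.6064 0.1688 0.0747] rect [607.6 168.8] [35.9 36.3] 0.07 circ 608.1 169.4 19.1 zmax [-0.0023  0.0017  0.0768  0.0776]
purple 232 med [0.5092 0.1682 0.0749] rect [509.2 168.4] [36.1 37.2] 70.69 circ 509.6 169.1 19.1 zmax [-0.0023  0.0012  0.0768  0.0781]
r1 [0.44364621 0.04778476 0.01702821]
r2 [ 0.48131606 -0.07813996  0.0142151 ]
```

Run:
```python
from h import *
f=np.load("top.npz")["f"]
a=cv2.resize(f[215:295,255:385],None,fx=5,fy=5,interpolation=cv2.INTER_CUBIC)[:, :]
b=np.clip(f[175:225,395:445].astype(float)*1.6,0,255).astype(np.uint8)
b=cv2.resize(b,None,fx=3,fy=3,interpolation=cv2.INTER_CUBIC)
o=np.zeros((400,800,3),np.uint8); o[:400,:650]=a; o[:150,650:800]=b
save("c1",o)
```

```text
(no output)
```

View pics/c1.png

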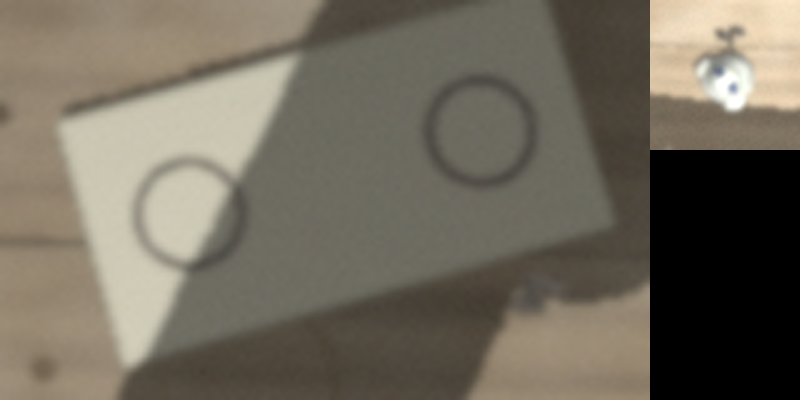

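The crop (5x, offset (255,215)) shows rings centred at (190,213) and (481,130). In the inset, the frog's dark eyes are at (717,72) and (733,90). I'll refine the shelf and slat, then plan a move above the frog.

```bash
cat >> h.py <<'E'
from scipy.spatial.transform import Rotation as R
def plan(x,y,z,yaw):
    """tool shift (tx,ty,tz), az and q6 for world TCP target; yaw=dir of tool x (mod pi)"""
    s=bot.read_state(); M=R.from_quat(s["eef_rot"]).as_matrix()
    y0=np.arctan2(M[1,0],M[0,0]); d=M.T@(np.array([x,y,z])-s["eef_pos"])
    out=[]
    q1=np.arctan2(y,x)
    for k in(-2,-1,0,1,2):
        yw=yaw+k*np.pi; q6=(q1+np.pi/2-yw)
        if abs(q6)<2.7: out.append((round(y0-yw,3),"q6 %.2f"%q6))
    print("t=%.1f"%s["clock"],"shift",np.round(d,4),"az options",out, "eef",np.round(s["eef_pos"],4),"yaw %.3f"%y0,"q6 %.2f"%s["qpos"][5],"tilt",np.round(M[:2,2],4),"w %.4f gf %.1f"%(s["gripper_width"],s["gripper_force"]),"F",np.round(s["wrist_force"],1))
E
python3 - <<'E'
from h import *
d=np.load("top.npz"); W=d["W"].copy()
z=cv2.medianBlur(np.nan_to_num(W[...,2]).astype(np.float32),5)
for n,lo,hi,u,v in(("slat",.006,.02,452,235),("shelf",.008,.025,450,340)):
    m=((z>lo)&(z<hi)).astype(np.uint8); m=cv2.morphologyEx(m,cv2.MORPH_OPEN,np.ones((5,5)))
    _,L=cv2.connectedComponents(m); P=W[L==L[int(v/1.4),int(u/1.4)]]
    P=P[np.isfinite(P).all(1)]
    r=cv2.minAreaRect((P[:,:2]*1000).astype(np.float32)); C=np.cov(P[:,:2].T); w,V=np.linalg.eigh(C)
    print(n,len(P),r,"mean",P.mean(0),"std-size",np.sqrt(12*w),"yaw long",np.degrees(np.arctan2(V[1,1],V[0,1])))
def px(u,v,zt):
    # ray at pixel meets plane z=zt
    A=W[int(v)-3:int(v)+4,int(u)-3:int(u)+4].reshape(-1,3); uv=np.stack(np.meshgrid(np.arange(int(u)-3,int(u)+4),np.arange(int(v)-3,int(v)+4)),-1).reshape(-1,2)
    G=np.c_[uv,np.ones(49)]; c=np.linalg.lstsq(G,A,rcond=None)[0]; return np.array([u,v,1])@c
for u,v in((190,213),(481,130)): print("ring",px(u/5+255,v/5+215,.015))
for u,v in((62,122),(613,222),(127,368)): print("corner",W[int(v/5+215),int(u/5+255)])
plan(.53,-.23,.25,0)
E
```

```text
slat 2293 ((645.8468017578125, -14.970787048339844), (62.826541900634766, 188.36875915527344), 11.510307312011719) mean [ 0.64496872 -0.01431305  0.01224914] std-size [0.0622459  0.18598346] yaw long 101.17514947082864
shelf 5175 ((462.8240051269531, -15.415565490722656), (110.51422119140625, 218.99374389648438), 17.304794311523438) mean [ 0.46174856 -0.0148225   0.01523528] std-size [0.1094557  0.21719751] yaw long 107.39373880902698
ring [0.44248266 0.04562036 0.016091  ]
ring [ 0.48118689 -0.07837604  0.01563655]
corner [0.48072231 0.10236124 0.01748982]
corner [ 0.44392528 -0.13389621  0.0153417 ]
corner [0.37734433 0.07189295 0.00057595]
t=0.1 shift [ 0.423  -0.1809  0.0521] az options [(np.float64(0.34), 'q6 1.16'), (np.float64(-2.802), 'q6 -1.98')] eef [ 0.1915 -0.5416  0.3016] yaw 0.340 q6 -0.15 tilt [-0.0004  0.002 ] w 0.0939 gf 0.0 F [0.  0.1 0.1]
```

The manual's scale: shifts go in shares of 0.8 m and turns go in shares of pi rad. Converting my numbers, 0.466 m / 0.8 = 0.5825, -0.166 m / 0.8 = -0.2075.

Emit:
{"method": "move_arm", "body": {"steps": [[-1,0.5825,-0.2075,0.0625,0,0,0],[-1,0.5825,-0.2075,0.0625,0,0,0],[-1,0.5825,-0.2075,0.0625,0,0,0],[-1,0.5825,-0.2075,0.0625,0,0,0],[-1,0.5825,-0.2075,0.0625,0,0,0],[-1,0.5825,-0.2075,0.0625,0,0,0],[-1,0.5825,-0.2075,0.0625,0,0,0],[-1,0.5825,-0.2075,0.0625,0,0,0],[-1,0.5825,-0.2075,0.0625,0,0,0],[-1,0.5825,-0.2075,0.0625,0,0,0]]}}

```text
clock: 1.35
eef_pos: [0.5752, -0.2302, 0.252]
eef_rot: [0.986, 0.169, -0.001, -0.0]
wrist_force: [0.7, -1.2, -0.3]
gripper_width: 0.094
gripper_force: 0.0
```

Run:
```python
from h import *
c=cap("wrist"); W=world(c); np.savez("w1.npz",W=W,f=c["frame"])
m=(W[...,2]>.008)&(W[...,2]<.05)&(np.hypot(W[...,0]-.576,W[...,1]+.23)<.045)
v,u=np.where(m); print("bbox",u.min(),u.max(),v.min(),v.max(),np.round(c["cam_to_world"],3).tolist())
a,b=max(v.min()-15,0),u.min()-15
cr=c["frame"][a:v.max()+15,max(b,0):u.max()+15]; s=int(min(780/cr.shape[1],580/cr.shape[0])); save("w1",cr,s); print("crop off",b,a,"scale",s)
P=W[m]
for lo,hi in((.008,.02),(.008,.05),(.028,.05)):
    k=P[(P[:,2]>lo)&(P[:,2]<hi)]; print(lo,hi,len(k),k.mean(0),cv2.minAreaRect((k[:,:2]*1000).astype(np.float32)))
plan(.576,-.23,.2,0)
```

```text
bbox 260 312 156 222 [[0.334, 0.917, 0.217, 0.637], [-0.943, 0.325, 0.076, -0.209], [-0.001, -0.23, 0.973, 0.334], [0.0, 0.0, 0.0, 1.0]]
crop off 245 141 scale 6
0.008 0.02 830 [ 0.58437284 -0.2327856   0.01335703] ((582.4666748046875, -235.37289428710938), (43.26446533203125, 59.72211456298828), 61.19826126098633)
0.008 0.05 1826 [ 0.57816346 -0.23152419  0.02223299] ((582.4666748046875, -235.37289428710938), (43.26446533203125, 59.72211456298828), 61.19826126098633)
0.028 0.05 606 [ 0.56972274 -0.22657521  0.03317328] ((568.7759399414062, -228.17857360839844), (23.6629695892334, 25.71230697631836), 18.810890197753906)
t=1.4 shift [ 0.0014 -0.0004  0.0522] az options [(np.float64(0.339), 'q6 1.19'), (np.float64(-2.802), 'q6 -1.95')] eef [ 0.5749 -0.2308  0.2522] yaw 0.339 q6 0.71 tilt [-0.0012  0.    ] w 0.0942 gf 0.0 F [ 0.6 -0.6 -0.7]
```

View pics/w1.png

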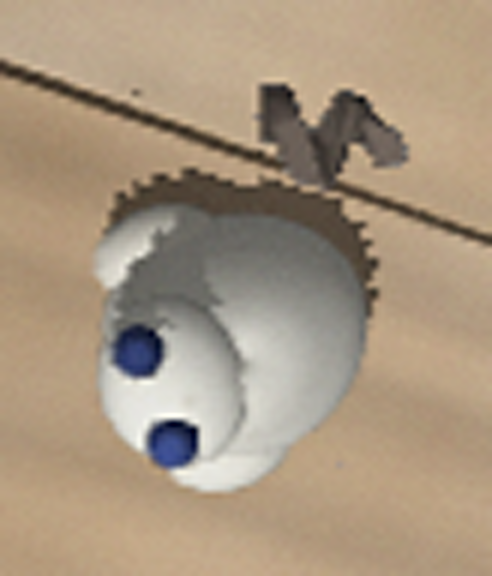

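The crop (6x, offset (245,141)) shows the frog's eyes at (138,350) and (172,443), its feet at (125,240) and (225,480), and a twig at (330,130). The head points to the image's lower left.

Run:
```python
from h import *
d=np.load("w1.npz"); W=d["W"]; f=d["f"].astype(int)
B=f[...,2]-f[...,0]
e=[]
for u,v in((268,199),(274,215)):
    vv,uu=np.mgrid[:420,:560]; m=(abs(uu-u)<7)&(abs(vv-v)<7)&(B>30); e.append(np.nanmedian(W[m],0)); print(m.sum(),e[-1])
a=np.arctan2(*(e[0]-e[1])[[1,0]]); print("own y deg",np.degrees(a))
Y=np.array([np.cos(a),np.sin(a)]); X=np.array([Y[1],-Y[0]])
m=(W[...,2]>.006)&(W[...,2]<.05)&(np.hypot(W[...,0]-.576,W[...,1]+.23)<.045)
br=f.sum(-1); sat=f.max(-1)-f.min(-1)
vv,uu=np.mgrid[:420,:560]
tw=(vv<141+190/6)&(uu>245+250/6)
P=W[m&~tw]; px,py=P[:,:2]@X,P[:,:2]@Y
for q in(0,1,99,100): print(q,np.percentile(px,q),np.percentile(py,q))
cx=(np.percentile(px,.3)+np.percentile(px,99.7))/2; cy=(np.percentile(py,.3)+np.percentile(py,99.7))/2
print("centre",cx*X+cy*Y,"eyemid",(e[0]+e[1])/2)
c=cx*X+cy*Y; yaw=a-np.pi/2   # tool y along frog y -> tool x = along frog x
plan(c[0],c[1],.2,yaw)
```

```text
47 [ 0.57233847 -0.21953029  0.03698783]
49 [ 0.56209867 -0.22837544  0.03742584]
own y deg 40.820459489276445
0 0.5318904227497224 0.25884238003937576
1 0.5334730426993465 0.26127023036426916
99 0.570448714130695 0.3030774923725272
100 0.5718784640532432 0.30423827816766463
centre [ 0.57421936 -0.23321549] eyemid [ 0.56721857 -0.22395287  0.03720683]
t=1.4 shift [-0.0013  0.002   0.0522] az options [(np.float64(1.197), 'q6 2.04'), (np.float64(-1.944), 'q6 -1.10')] eef [ 0.5749 -0.2308  0.2522] yaw 0.339 q6 0.71 tilt [-0.0012  0.    ] w 0.0942 gf 0.0 F [ 0.6 -0.6 -0.7]
```

To row units: 0.1 m / 0.8 = 0.125, 0.002 m / 0.8 = 0.0025, 1.197 rad / 3.1416 = 0.381.

Emit:
{"method": "move_arm", "body": {"steps": [[-0.4,-0.0013,0.0025,0.0375,0,0,0.381],[-0.4,-0.0013,0.0025,0.0625,0,0,0.381],[-0.4,-0.0013,0.0025,0.0875,0,0,0.381],[-0.4,-0.0013,0.0025,0.1,0,0,0.381],[-0.4,-0.0013,0.0025,0.1,0,0,0.381],[-0.4,-0.0013,0.0025,0.1,0,0,0.381],[-0.4,-0.0013,0.0025,0.1,0,0,0.381],[-0.4,-0.0013,0.0025,0.125,0,0,0.381],[-0.4,-0.0013,0.0025,0.125,0,0,0.381]], "force": 10}}

```text
clock: 2.52
eef_pos: [0.5731, -0.2325, 0.1499]
eef_rot: [0.909, -0.416, -0.003, -0.0]
wrist_force: [0.3, 0.0, -0.4]
gripper_width: 0.0656
gripper_force: 0.0
```

Run:
```python
from h import *
plan(.5742,-.2333,.1,-.858)
```

```text
t=2.5 shift [ 0.0016 -0.0004  0.0499] az options [(np.float64(0.0), 'q6 2.04'), (np.float64(-3.141), 'q6 -1.10')] eef [ 0.5731 -0.2325  0.1499] yaw -0.858 q6 1.90 tilt [-0.0048  0.0027] w 0.0656 gf 0.0 F [ 0.3  0.  -0.4]
```

To row units: 0.05 m / 0.8 = 0.0625, 0.025 m / 0.8 = 0.0313.

Emit:
{"method": "move_arm", "body": {"steps": [[-0.4,0.0019,0,0.0313,0,0,0],[-0.4,0.0019,0,0.0625,0,0,0],[-0.4,0.0019,0,0.0625,0,0,0],[0.2,0.0019,0,0.0625,0,0,0],[0.2,0.0019,0,0.0625,0,0,0],[0.2,0.0019,0,0.0625,0,0,0],[0.2,0.0019,0,0.0625,0,0,0]]}}

```text
clock: 3.4
eef_pos: [0.5766, -0.2339, 0.1033]
eef_rot: [0.91, -0.416, 0.001, 0.0]
wrist_force: [0.4, -1.5, -0.4]
gripper_width: 0.0375
gripper_force: 0.3
```

Run:
```python
from h import *
plan(.4620,-.0158,.22,.303)
```

```text
t=3.4 shift [-0.2398 -0.0562 -0.1169] az options [(np.float64(-1.16), 'q6 1.23'), (np.float64(-4.302), 'q6 -1.91')] eef [ 0.5766 -0.2339  0.1033] yaw -0.857 q6 1.90 tilt [ 0.0008 -0.0008] w 0.0375 gf 0.3 F [ 0.4 -1.5 -0.4]
```

Emit:
{"method": "move_arm", "body": {"steps": [[1,0,0,0,0,0,0],[1,0,0,0,0,0,0],[1,0,0,0,0,0,0],[1,0,0,0,0,0,0]]}}

```text
clock: 3.9
eef_pos: [0.5765, -0.2339, 0.103]
eef_rot: [0.91, -0.416, 0.0, 0.0]
wrist_force: [-1.7, -1.0, 4.3]
gripper_width: 0.0353
gripper_force: 10.0
```

Run:
```python
from h import *
plan(.4620,-.0158,.22,.303)
```

```text
t=3.9 shift [-0.2398 -0.0562 -0.1171] az options [(np.float64(-1.16), 'q6 1.23'), (np.float64(-4.302), 'q6 -1.91')] eef [ 0.5765 -0.2339  0.103 ] yaw -0.857 q6 1.90 tilt [ 0.0003 -0.0005] w 0.0353 gf 10.0 F [-1.7 -1.   4.3]
```

To row units: -0.24 m / 0.8 = -0.3, -0.1 m / 0.8 = -0.125, -1.16 rad / 3.1416 = -0.3692.

Emit:
{"method": "move_arm", "body": {"steps": [[1,0,0,-0.0625,0,0,0],[1,-0.075,-0.0175,-0.125,0,0,-0.0955],[1,-0.3,-0.07,-0.125,0,0,-0.3692],[1,-0.3,-0.07,-0.125,0,0,-0.3692],[1,-0.3,-0.07,-0.125,0,0,-0.3692],[1,-0.3,-0.07,-0.125,0,0,-0.3692],[1,-0.3,-0.07,-0.125,0,0,-0.3692],[1,-0.3,-0.07,-0.125,0,0,-0.3692],[1,-0.3,-0.07,-0.125,0,0,-0.3692]]}}

```text
clock: 5.03
eef_pos: [0.4616, -0.0156, 0.2024]
eef_rot: [0.989, 0.15, -0.0, -0.0]
wrist_force: [0.0, 0.2, -0.0]
gripper_width: 0.035
gripper_force: 9.7
```

Run:
```python
from h import *
plan(.4635,-.0153,.119,.303)
```

```text
t=5.0 shift [0.002  0.0004 0.0834] az options [(np.float64(-0.003), 'q6 1.23'), (np.float64(-3.144), 'q6 -1.91')] eef [ 0.4616 -0.0156  0.2024] yaw 0.300 q6 1.05 tilt [-0.0004  0.0004] w 0.0350 gf 9.7 F [ 0.   0.2 -0. ]
```

To row units: 0.0835 m / 0.8 = 0.1044, 0.002 m / 0.8 = 0.0025.

Emit:
{"method": "move_arm", "body": {"steps": [[1,0.0025,0,0.05,0,0,0],[1,0.0025,0,0.0875,0,0,0],[1,0.0025,0,0.1,0,0,0],[1,0.0025,0,0.1044,0,0,0],[1,0.0025,0,0.1044,0,0,0]]}}

```text
clock: 5.65
eef_pos: [0.4643, -0.0152, 0.1199]
eef_rot: [0.989, 0.151, 0.001, 0.0]
wrist_force: [-0.2, -0.7, 0.1]
gripper_width: 0.0351
gripper_force: 9.7
```

Run:
```python
from h import *
plan(.4635,-.0153,.119,.303)
c=cap("wrist"); save("w2",c["frame"][100:,100:460],1.6)
```

```text
t=5.7 shift [-0.0008 -0.0002  0.0009] az options [(np.float64(-0.001), 'q6 1.23'), (np.float64(-3.142), 'q6 -1.91')] eef [ 0.4643 -0.0152  0.1199] yaw 0.302 q6 1.05 tilt [ 0.0016 -0.0003] w 0.0351 gf 9.7 F [-0.2 -0.7  0.1]
```

View pics/w2.png

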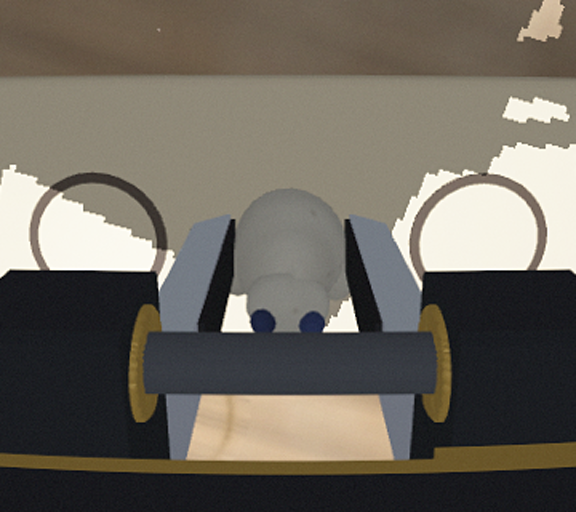

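The wrist picture shows the frog held upright midway between the rings (rings at (97,230) and (478,235), frog eyes at (263,320) and (312,320)). I'll lower slightly and release.

To row units: -0.1 m / 0.8 = -0.125, -0.05 m / 0.8 = -0.0625.

Emit:
{"method": "move_arm", "body": {"steps": [[1,-0.0013,0,0.0019,0,0,0],[-0.1,-0.0013,0,0.0019,0,0,0],[-0.4,-0.0013,0,0.0019,0,0,0],[-0.4,-0.0013,0,0.0019,0,0,0],[-0.4,-0.0013,0,-0.0625,0,0,0],[-0.4,-0.0013,0,-0.125,0,0,0],[-0.4,-0.0013,0,-0.125,0,0,0]]}}

```text
clock: 6.58
eef_pos: [0.4656, -0.0159, 0.2237]
eef_rot: [0.989, 0.151, 0.005, 0.002]
wrist_force: [-0.3, 0.4, -0.1]
gripper_width: 0.0657
gripper_force: 0.0
```

Run:
```python
from h import *
plan(.457,-.2076,.123,1.874)
```

```text
t=6.6 shift [-0.0663  0.1799  0.101 ] az options [(np.float64(1.571), 'q6 2.41'), (np.float64(-1.571), 'q6 -0.73')] eef [ 0.4656 -0.0159  0.2237] yaw 0.303 q6 1.05 tilt [ 0.0102 -0.0022] w 0.0657 gf 0.0 F [-0.3  0.4 -0.1]
```

To row units: 0.18 m / 0.8 = 0.225, 0.02 m / 0.8 = 0.025, -1.571 rad / 3.1416 = -0.5001.

Emit:
{"method": "move_arm", "body": {"steps": [[-0.4,-0.0825,0.225,0.025,0,0,-0.5001],[-0.4,-0.0825,0.225,0.025,0,0,-0.5001],[-0.4,-0.0825,0.225,0.025,0,0,-0.5001],[-0.4,-0.0825,0.225,0.025,0,0,-0.5001],[-0.4,-0.0825,0.225,0.025,0,0,-0.5001],[-0.4,-0.0825,0.225,0.025,0,0,-0.5001],[-0.4,-0.0825,0.225,0.025,0,0,-0.5001],[-0.4,-0.0825,0.225,0.025,0,0,-0.5001],[-0.4,-0.0825,0.225,0.025,0,0,-0.5001],[-0.4,-0.0825,0.225,0.025,0,0,-0.5001]]}}

```text
clock: 7.82
eef_pos: [0.4525, -0.2062, 0.1977]
eef_rot: [0.593, 0.805, -0.0, -0.001]
wrist_force: [-0.5, -0.8, -0.7]
gripper_width: 0.0658
gripper_force: 0.0
```

Run:
```python
from h import *
plan(.457,-.2076,.123,1.874)
c=cap("wrist"); W=world(c); z=W[...,2]
m=(z>.067)&(z<.083)&(np.hypot(W[...,0]-.457,W[...,1]+.2076)<.04); P=W[m]; print("prop",m.sum(),cv2.minEnclosingCircle((P[:,:2]*1000).astype(np.float32)),P.mean(0))
m=(z>.03)&(np.hypot(W[...,0]-.462,W[...,1]+.0155)<.04); P=W[m]; print("frog",m.sum(),P.mean(0) if m.sum() else 0)
```

```text
t=7.8 shift [-0.0028  0.004   0.0747] az options [(np.float64(3.14), 'q6 2.41'), (np.float64(-0.002), 'q6 -0.73')] eef [ 0.4525 -0.2062  0.1977] yaw 1.872 q6 -0.90 tilt [-0.0022  0.0015] w 0.0658 gf 0.0 F [-0.5 -0.8 -0.7]
prop 2557 ((455.4388732910156, -209.38916015625), 19.026784896850586) [ 0.45498645 -0.20835926  0.07443923]
frog 0 0
```

To row units: 0.075 m / 0.8 = 0.0938, -0.0034 m / 0.8 = -0.0043.

Emit:
{"method": "move_arm", "body": {"steps": [[-0.4,-0.0043,0.0038,0.0375,0,0,0],[-0.4,-0.0043,0.0038,0.0938,0,0,0],[-0.4,-0.0043,0.0038,0.0938,0,0,0],[1,-0.0043,0.0038,0.0938,0,0,0],[1,-0.0043,0.0038,0.0938,0,0,0],[1,-0.0043,0.0038,0.0938,0,0,0],[1,-0.0043,0.0038,0.0938,0,0,0]], "force": 20}}

```text
clock: 8.75
eef_pos: [0.4577, -0.2097, 0.1256]
eef_rot: [0.592, 0.806, -0.0, 0.001]
wrist_force: [-2.5, -0.2, 5.8]
gripper_width: 0.0372
gripper_force: 20.0
```

Run:
```python
from h import *
plan(.4814,-.0780,.22,1.874)
```

```text
t=8.8 shift [ 0.1184  0.062  -0.0946] az options [(np.float64(3.141), 'q6 2.68'), (np.float64(-0.0), 'q6 -0.46')] eef [ 0.4577 -0.2097  0.1256] yaw 1.874 q6 -0.90 tilt [ 0.0015 -0.0015] w 0.0372 gf 20.0 F [-2.5 -0.2  5.8]
```

To row units: 0.118 m / 0.8 = 0.1475, -0.075 m / 0.8 = -0.0938.

Emit:
{"method": "move_arm", "body": {"steps": [[1,0,0,-0.075,0,0,0],[1,0.0738,0.0388,-0.0938,0,0,0],[1,0.1475,0.0775,-0.0938,0,0,0],[1,0.1475,0.0775,-0.0938,0,0,0],[1,0.1475,0.0775,-0.0938,0,0,0],[1,0.1475,0.0775,-0.0938,0,0,0],[1,0.1475,0.0775,-0.0938,0,0,0]]}}

```text
clock: 9.62
eef_pos: [0.4809, -0.0793, 0.1989]
eef_rot: [0.593, 0.805, -0.0, -0.0]
wrist_force: [-0.3, 0.4, -1.4]
gripper_width: 0.0375
gripper_force: 20.0
```

Run:
```python
from h import *
plan(.4816,-.0777,.141,1.874)
c=cap("wrist"); W=world(c); z=W[...,2]
s=bot.read_state()["eef_pos"]
vv,uu=np.mgrid[:420,:560]
m=(z>.12)&(z<.16)&(np.hypot(W[...,0]-s[0],W[...,1]-s[1])<.03); P=W[m]; print("prop",m.sum(),P.mean(0),np.percentile(P[:,2],[5,50,95]))
save("w3",c["frame"],1.4)
```

```text
t=9.6 shift [0.0013 0.0011 0.0579] az options [(np.float64(3.139), 'q6 2.68'), (np.float64(-0.002), 'q6 -0.46')] eef [ 0.4809 -0.0793  0.1989] yaw 1.872 q6 -0.64 tilt [-0.0004 -0.0001] w 0.0375 gf 20.0 F [-0.3  0.4 -1.4]
prop 8430 [ 0.47855423 -0.0726739   0.14280115] [0.12392236 0.14731787 0.15505272]
```

View pics/w3.png

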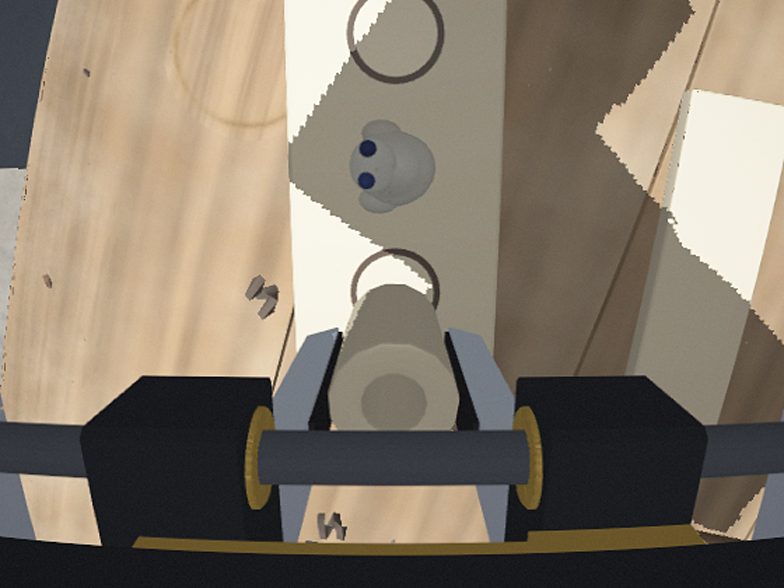

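The view shows the frog centred between the rings, facing the robot side. The held prop is upright (top at (393,395)) and the target ring is partly visible at (395,290). I'll fit the prop's top and the ring.

Run:
```python
from h import *
c=cap("wrist"); W=world(c); z=W[...,2]
vv,uu=np.mgrid[:420,:560]
m=(z>.1445)&(z<.1535)&(abs(uu-281)<48)&(vv>235)&(vv<307); P=W[m]; print("prop",m.sum(),cv2.minEnclosingCircle((P[:,:2]*1000).astype(np.float32)),P.mean(0))
print("frog bbox shelf frame:")
a=np.radians(17.35); X=np.array([np.cos(a),np.sin(a)]);Y=np.array([-X[1],X[0]])
m=(z>.022)&(z<.06)&(np.hypot(W[...,0]-.462,W[...,1]+.0155)<.035); D=W[m][:,:2]-[.4622,-.0157]
print(np.percentile(D@X,[.5,99.5]),np.percentile(D@Y,[.5,99.5]))
# shelf edges, via z in strips
for s in(-.09,.09,0.045): 
    m=(z>.008)&(z<.022)&(abs((W[...,:2]-[.4622,-.0157])@Y-s)<.01); q=((W[...,:2]-[.4622,-.0157])@X)[m]; print("shelf x",s,np.percentile(q,[.3,99.7]))
m=(z>.008)&(z<.022)&(abs((W[...,:2]-[.4622,-.0157])@X)<.05); q=((W[...,:2]-[.4622,-.0157])@Y)[m]; print("y",np.percentile(q,[.1,99.9]))
```

```text
prop 3970 ((479.7380065917969, -78.72154998779297), 20.161365509033203) [ 0.47800993 -0.07313099  0.14803547]
frog bbox shelf frame:
[-0.02070858  0.01736739] [-0.02111149  0.02212949]
shelf x -0.09 [-0.05571467  0.20034183]
shelf x 0.09 [-0.05603111  0.05342052]
shelf x 0.045 [-0.0551838   0.20268494]
y [-0.22178724  0.08114612]
```

To row units: 0.058 m / 0.8 = 0.0725, 0.057 m / 0.8 = 0.0713.

Emit:
{"method": "move_arm", "body": {"steps": [[1,0.0013,0.0016,0.0375,0,0,0],[1,0.0013,0.0016,0.0625,0,0,0],[1,0.0013,0.0016,0.0713,0,0,0],[1,0.0013,0.0016,0.0725,0,0,0],[1,0.0013,0.0016,0.0725,0,0,0],[1,0.0013,0.0016,0.0725,0,0,0]]}}

```text
clock: 10.48
eef_pos: [0.4826, -0.0769, 0.1419]
eef_rot: [0.592, 0.806, 0.0, 0.001]
wrist_force: [-0.3, 0.0, -0.8]
gripper_width: 0.0376
gripper_force: 20.0
```

Run:
```python
from h import *
plan(.4816,-.0777,.1406,1.874)
```

```text
t=10.5 shift [-0.0005 -0.0012  0.0013] az options [(np.float64(3.141), 'q6 2.68'), (np.float64(-0.0), 'q6 -0.46')] eef [ 0.4826 -0.0769  0.1419] yaw 1.874 q6 -0.64 tilt [ 0.0016 -0.0006] w 0.0376 gf 20.0 F [-0.3  0.  -0.8]
```

To row units: -0.085 m / 0.8 = -0.1063, 0.0015 m / 0.8 = 0.0019.

Emit:
{"method": "move_arm", "body": {"steps": [[1,-0.0006,-0.0004,0.0019,0,0,0],[0.0,-0.0006,-0.0004,0.0019,0,0,0],[-0.4,-0.0006,-0.0004,0.0019,0,0,0],[-0.4,-0.0006,-0.0004,0.0019,0,0,0],[-0.4,-0.0006,-0.0004,-0.0625,0,0,0],[-0.4,-0.0006,-0.0004,-0.1063,0,0,0],[-0.4,-0.0006,-0.0004,-0.1063,0,0,0],[-0.4,-0.0006,-0.0004,-0.1063,0,0,0]]}}

```text
clock: 11.48
eef_pos: [0.4813, -0.077, 0.2253]
eef_rot: [0.592, 0.806, -0.0, -0.001]
wrist_force: [0.4, -0.6, 0.5]
gripper_width: 0.0663
gripper_force: 0.0
```

Run:
```python
from h import *
c=cap("wrist"); W=world(c); z=W[...,2]
m=(z>.083)&(z<.097)&(np.hypot(W[...,0]-.4816,W[...,1]+.0777)<.04); P=W[m]; print("prop",m.sum(),cv2.minEnclosingCircle((P[:,:2]*1000).astype(np.float32)),P.mean(0))
plan(.590,.243,.2,1.85)
```

```text
prop 2260 ((481.13818359375, -76.5103530883789), 18.991907119750977) [ 0.48078924 -0.07553039  0.08960757]
t=11.5 shift [0.2727 0.1996 0.0247] az options [(np.float64(0.024), 'q6 0.11')] eef [ 0.4809 -0.0769  0.2247] yaw 1.874 q6 -0.64 tilt [-0.0027  0.0009] w 0.0656 gf 0.0 F [ 0.6 -0.4 -0. ]
```

To row units: 0.273 m / 0.8 = 0.3413, 0.11 m / 0.8 = 0.1375, 0.024 rad / 3.1416 = 0.0076.

Emit:
{"method": "move_arm", "body": {"steps": [[-0.4,0.0625,0.045,0,0,0,0.0076],[-0.4,0.125,0.0913,0,0,0,0.0076],[-0.4,0.1875,0.1375,0,0,0,0.0076],[-0.4,0.25,0.1825,0,0,0,0.0076],[-0.4,0.3125,0.2288,0.0125,0,0,0.0076],[-0.4,0.3413,0.25,0.025,0,0,0.0076],[-0.4,0.3413,0.25,0.025,0,0,0.0076],[-0.4,0.3413,0.25,0.025,0,0,0.0076],[-0.4,0.3413,0.25,0.025,0,0,0.0076]]}}

```text
clock: 12.65
eef_pos: [0.5912, 0.2416, 0.2061]
eef_rot: [0.603, 0.798, -0.0, -0.0]
wrist_force: [1.5, 0.0, 0.3]
gripper_width: 0.0658
gripper_force: 0.0
```

Run:
```python
from h import *
c=cap("wrist"); W=world(c); z=W[...,2]
m=(z>.067)&(z<.083)&(np.hypot(W[...,0]-.590,W[...,1]-.243)<.03); P=W[m]; (x,y),r=cv2.minEnclosingCircle((P[:,:2]*1000).astype(np.float32)); print("prop",m.sum(),x,y,r,P.mean(0))
plan(.590,.243,.125,1.85)
plan(x/1000,y/1000,.125,1.85)
```

```text
prop 2376 588.7996826171875 242.8245391845703 18.97878074645996 [0.58854661 0.24382211 0.07451625]
t=12.7 shift [ 0.0017 -0.0009  0.0814] az options [(np.float64(-0.002), 'q6 0.11')] eef [0.5913 0.2417 0.2064] yaw 1.848 q6 -0.02 tilt [ 0.0001 -0.0002] w 0.0659 gf 0.0 F [ 0.4 -0.1  0.6]
t=12.7 shift [ 0.0018 -0.0021  0.0814] az options [(np.float64(-0.002), 'q6 0.11')] eef [0.5913 0.2417 0.2064] yaw 1.848 q6 -0.02 tilt [ 0.0001 -0.0002] w 0.0659 gf 0.0 F [ 0.4 -0.1  0.6]
```

To row units: 0.0815 m / 0.8 = 0.1019, 0.03 m / 0.8 = 0.0375.

Emit:
{"method": "move_arm", "body": {"steps": [[-0.4,0.0013,-0.0025,0.0375,0,0,0],[-0.4,0.0013,-0.0025,0.0875,0,0,0],[-0.4,0.0013,-0.0025,0.1019,0,0,0],[-0.4,0.0013,-0.0025,0.1019,0,0,0],[1,0.0013,-0.0025,0.1019,0,0,0],[1,0.0013,-0.0025,0.1019,0,0,0],[1,0.0013,-0.0025,0.1019,0,0,0],[1,0.0013,-0.0025,0.1019,0,0,0]]}}

```text
clock: 13.7
eef_pos: [0.5896, 0.2437, 0.1257]
eef_rot: [0.602, 0.799, 0.001, 0.0]
wrist_force: [-0.2, 0.2, 2.6]
gripper_width: 0.0369
gripper_force: 20.0
```

Run:
```python
from h import *
plan(.4428,.0463,.2,1.874)
```

```text
t=13.7 shift [-0.1493 -0.1954 -0.0746] az options [(np.float64(-0.024), 'q6 -0.20')] eef [0.5896 0.2437 0.1257] yaw 1.850 q6 -0.02 tilt [0.0015 0.0004] w 0.0369 gf 20.0 F [-0.2  0.2  2.6]
```

To row units: -0.195 m / 0.8 = -0.2438, -0.149 m / 0.8 = -0.1863, -0.024 rad / 3.1416 = -0.0076.

Emit:
{"method": "move_arm", "body": {"steps": [[1,0,0,-0.0625,0,0,0],[1,0,0,-0.1375,0,0,0],[1,-0.0463,-0.0613,-0.1375,0,0,-0.0076],[1,-0.0925,-0.1225,-0.1375,0,0,-0.0076],[1,-0.14,-0.1825,-0.1375,0,0,-0.0076],[1,-0.1863,-0.2438,-0.125,0,0,-0.0076],[1,-0.1863,-0.2438,-0.0938,0,0,-0.0076],[1,-0.1863,-0.2438,-0.0938,0,0,-0.0076],[1,-0.1863,-0.2438,-0.0938,0,0,-0.0076],[1,-0.1863,-0.2438,-0.0938,0,0,-0.0076]]}}

```text
clock: 14.95
eef_pos: [0.4438, 0.047, 0.2006]
eef_rot: [0.592, 0.806, 0.001, 0.001]
wrist_force: [-0.6, 0.4, -1.7]
gripper_width: 0.0371
gripper_force: 20.0
```

Run:
```python
from h import *
c=cap("wrist"); W=world(c); z=W[...,2]
plan(.4428,.0463,.1412,1.874)
zz=bot.read_state()["eef_pos"][2]-.1257+.075
vv,uu=np.mgrid[:420,:560]
m=(abs(z-zz)<.005)&(abs(uu-281)<48)&(vv>235)&(vv<307); P=W[m]; (x,y),r=cv2.minEnclosingCircle((P[:,:2]*1000).astype(np.float32)); print("prop",m.sum(),x,y,r,P.mean(0))
```

```text
t=15.0 shift [-0.0003 -0.0011  0.0593] az options [(np.float64(0.001), 'q6 -0.20')] eef [0.4437 0.047  0.2005] yaw 1.875 q6 -0.39 tilt [ 0.0017 -0.0001] w 0.0372 gf 20.0 F [ 0.8  0.5 -1.4]
prop 3846 443.0113830566406 46.83341598510742 20.253585815429688 [0.44116117 0.05251524 0.14950949]
```

To row units: 0.061 m / 0.8 = 0.0763, 0.0595 m / 0.8 = 0.0744.

Emit:
{"method": "move_arm", "body": {"steps": [[1,-0.0006,-0.0006,0.0375,0,0,0],[1,-0.0006,-0.0006,0.0625,0,0,0],[1,-0.0006,-0.0006,0.0738,0,0,0],[1,-0.0006,-0.0006,0.0744,0,0,0],[1,-0.0006,-0.0006,0.0763,0,0,0],[0,-0.0006,-0.0006,0.0763,0,0,0],[-0.4,-0.0006,-0.0006,0.0763,0,0,0],[-0.4,-0.0006,-0.0006,0.0763,0,0,0],[-0.4,-0.0006,-0.0006,0.0125,0,0,0],[-0.4,-0.0006,-0.0006,-0.0375,0,0,0]]}}

```text
clock: 16.25
eef_pos: [0.4423, 0.0458, 0.2308]
eef_rot: [0.592, 0.806, -0.0, -0.0]
wrist_force: [1.2, -1.2, 0.1]
gripper_width: 0.0658
gripper_force: 0.0
```

Emit:
{"method": "move_arm", "body": {"steps": [[-0.4,0,0,0,0,0,0],[-0.4,0,0,0,0,0,0]]}}

```text
clock: 16.5
eef_pos: [0.4418, 0.0459, 0.229]
eef_rot: [0.592, 0.806, -0.0, -0.0]
wrist_force: [-0.4, 0.3, -0.3]
gripper_width: 0.0656
gripper_force: 0.0
```

Run:
```python
from h import *
c=cap("wrist"); W=world(c); z=W[...,2]
for x,y in((.4428,.0463),(.4811,-.0765)):
    m=(z>.083)&(z<.097)&(np.hypot(W[...,0]-x,W[...,1]-y)<.03); P=W[m]
    if len(P): print("prop",m.sum(),cv2.minEnclosingCircle((P[:,:2]*1000).astype(np.float32)),P.mean(0))
plan(.6455,-.0147,.22,np.radians(101.3))
t=cap("top"); W=world(t); z=W[...,2]
for x,y in((.4428,.0463),(.4811,-.0765)):
    m=(z>.083)&(z<.097)&(np.hypot(W[...,0]-x,W[...,1]-y)<.03); P=W[m]
    if len(P): print("top prop",m.sum(),cv2.minEnclosingCircle((P[:,:2]*1000).astype(np.float32)),P.mean(0))
```

```text
prop 2187 ((442.33563232421875, 45.44861602783203), 18.935123443603516) [0.44218992 0.04621357 0.08958181]
prop 691 ((480.24365234375, -72.65062713623047), 18.56043815612793) [ 0.47721835 -0.06329979  0.08844736]
t=16.6 shift [-0.1188  0.1768  0.0077] az options [(np.float64(0.106), 'q6 -0.22')] eef [0.4414 0.0459 0.2283] yaw 1.874 q6 -0.39 tilt [-0.0027  0.0003] w 0.0658 gf 0.0 F [-0.2 -0.4  0.3]
top prop 142 ((481.91107177734375, -76.69235229492188), 18.509479522705078) [ 0.48168634 -0.08149806  0.08994895]
```

To row units: 0.175 m / 0.8 = 0.2188, 0.16 m / 0.8 = 0.2, 0.106 rad / 3.1416 = 0.0337.

Emit:
{"method": "move_arm", "body": {"steps": [[-0.7,-0.045,0.0663,0,0,0,0.0337],[-0.7,-0.09,0.1325,0,0,0,0.0337],[-0.7,-0.135,0.2,0,0,0,0.0337],[-0.7,-0.1475,0.2188,0.0125,0,0,0.0337],[-0.7,-0.1475,0.2188,0.0125,0,0,0.0337],[-0.7,-0.1475,0.2188,0.0125,0,0,0.0337],[-0.7,-0.1475,0.2188,0.0125,0,0,0.0337]]}}

```text
clock: 17.48
eef_pos: [0.6435, -0.014, 0.2197]
eef_rot: [0.634, 0.773, -0.0, -0.0]
wrist_force: [0.4, 0.2, 0.7]
gripper_width: 0.0801
gripper_force: 0.0
```

```bash
cat >> h.py <<'E'
def slat(W,c,zt,half=.006,rad=.13,ok=None):
    z=np.nan_to_num(W[...,2]).astype(np.float32); z=cv2.medianBlur(z,5)
    m=((abs(z-zt)<half)&(np.hypot(W[...,0]-c[0],W[...,1]-c[1])<rad))
    if ok is not None: m&=ok
    m=cv2.morphologyEx(m.astype(np.uint8),cv2.MORPH_OPEN,np.ones((5,5)))
    n,L,st,_=cv2.connectedComponentsWithStats(m); k=1+np.argmax(st[1:,4]); P=W[L==k]; P=P[np.isfinite(P).all(1)]
    r=cv2.minAreaRect((P[:,:2]*1000).astype(np.float32)); print(len(P),np.round(r[0],1),np.round(r[1],1),round(r[2],2),"z",P[:,2].mean().round(4)); return P
E
python3 - <<'E'
from h import *
c=cap("wrist"); slat(world(c),(.6455,-.0147),.012)
c=cap("top"); slat(world(c),(.6455,-.0147),.012)
plan(.6455,-.0147,.100,np.radians(101.3))
E
```

```text
16761 [644.1 -14. ] [ 62.4 186.2] 10.99 z 0.012Traceback (most recent call last):
  File "<stdin>", line 3, in <module>
  File "h.py", line 32, in slat
    n,L,st,_=cv2.connectedComponentsWithStats(m); k=1+np.argmax(st[1:,4]); P=W[L==k]; P=P[np.isfinite(P).all(1)]
                                                      ~~~~~~~~~^^^^^^^^^^
    return _wrapfunc(a, 'argmax', axis=axis, out=out, **kwds)
    return bound(*args, **kwds)
ValueError: attempt to get argmax of an empty sequence
```

To row units: 0.119 m / 0.8 = 0.1488, 0.1 m / 0.8 = 0.125, 0.002 rad / 3.1416 = 0.0006.

Emit:
{"method": "move_arm", "body": {"steps": [[-0.7,-0.0006,0.0013,0.0625,0,0,0.0006],[-0.7,-0.0006,0.0013,0.125,0,0,0.0006],[-0.7,-0.0006,0.0013,0.1488,0,0,0.0006],[-0.7,-0.0006,0.0013,0.1488,0,0,0.0006],[-0.7,-0.0006,0.0013,0.1488,0,0,0.0006],[1,-0.0006,0.0013,0.1488,0,0,0.0006],[1,-0.0006,0.0013,0.1488,0,0,0.0006],[1,-0.0006,0.0013,0.1488,0,0,0.0006],[1,-0.0006,0.0013,0.1488,0,0,0.0006]], "force": 35}}

```text
clock: 18.7
eef_pos: [0.6459, -0.0149, 0.1015]
eef_rot: [0.635, 0.773, -0.0, 0.0]
wrist_force: [-1.2, -0.1, 5.7]
gripper_width: 0.0616
gripper_force: 35.0
```

Run:
```python
from h import *
plan(.4619,-.0155,.26,np.radians(107.35))
```

```text
t=18.7 shift [ 0.0351 -0.1805 -0.1586] az options [(np.float64(-0.108), 'q6 -0.34')] eef [ 0.6459 -0.0149  0.1015] yaw 1.766 q6 -0.35 tilt [ 0.0003 -0.0003] w 0.0616 gf 35.0 F [-1.2 -0.1  5.7]
```

To row units: -0.18 m / 0.8 = -0.225, -0.13 m / 0.8 = -0.1625, -0.108 rad / 3.1416 = -0.0344.

Emit:
{"method": "move_arm", "body": {"steps": [[1,0,0,-0.0375,0,0,0],[1,0,0,-0.1,0,0,0],[1,0,0,-0.1625,0,0,0],[1,0.0125,-0.0625,-0.1625,0,0,-0.0172],[1,0.025,-0.125,-0.1625,0,0,-0.0344],[1,0.0375,-0.1875,-0.1625,0,0,-0.0344],[1,0.0438,-0.225,-0.1625,0,0,-0.0344],[1,0.0438,-0.225,-0.1625,0,0,-0.0344],[1,0.0438,-0.225,-0.1625,0,0,-0.0344],[1,0.0438,-0.225,-0.1625,0,0,-0.0344]]}}

```text
clock: 19.95
eef_pos: [0.4634, -0.0155, 0.2308]
eef_rot: [0.592, 0.806, 0.0, 0.0]
wrist_force: [-0.4, 0.8, -3.2]
gripper_width: 0.0614
gripper_force: 35.0
```

Run:
```python
from h import *
plan(.4619,-.0155,.192,np.radians(107.35))
s=bot.read_state()["eef_pos"]; zt=s[2]-.1015+.012
c=cap("wrist"); W=world(c); P=slat(W,(.462,-.0155),zt,.02)
A=np.c_[P[:,:2]-s[:2],np.ones(len(P))]; k=np.linalg.lstsq(A,P[:,2],rcond=None)[0]; print("tilt",k,"expect z",zt)
save("w4",c["frame"],1.2)
```

```text
t=19.9 shift [ 0.0005 -0.0015  0.0388] az options [(np.float64(0.0), 'q6 -0.34')] eef [ 0.4634 -0.0155  0.2308] yaw 1.874 q6 -0.52 tilt [ 0.0009 -0.0001] w 0.0614 gf 35.0 F [-0.4  0.8 -3.2]
33270 [461.5  -5.3] [112.3 168.6] 17.09 z 0.1417
tilt [ 0.00109996 -0.00282307  0.14179082] expect z 0.14125928969210444
```

View pics/w4.png

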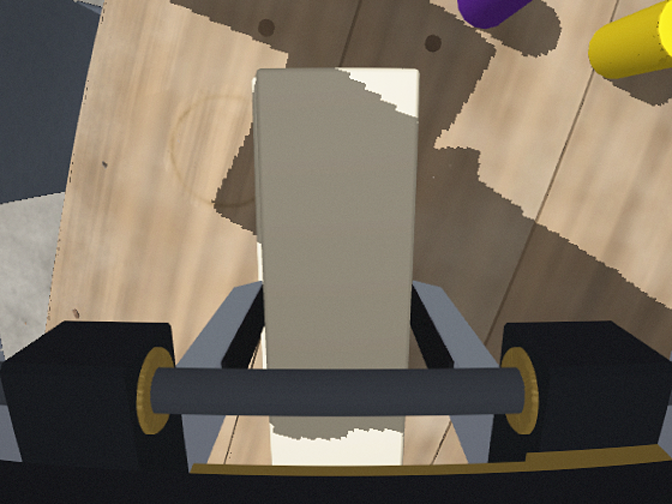

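The picture shows the slat held level and square to the fingers, with its +y end edge at row 68 (pixel (336,68), 1.2x). I'll use that end to check it is centred along its length.

Run:
```python
from h import *
s=bot.read_state()["eef_pos"]; c=cap("wrist"); W=world(c); z=W[...,2]
a=np.radians(17.35); X=np.array([np.cos(a),np.sin(a)]);Y=np.array([-X[1],X[0]])
D=W[...,:2]-[.4619,-.0155]; dx,dy=D@X,D@Y; m=(abs(z-.1415)<.008)
for lo,hi in((-.02,-.01),(-.005,.005),(.01,.02)): k=m&(dx>lo)&(dx<hi)&(dy<.12); print("end y",np.percentile(dy[k],[99,99.8,100]))
for y in(.03,.05,.08): k=m&(abs(dy-y)<.008)&(abs(dx)<.04); print("x edges at",y,np.percentile(dx[k],[.5,99.5]))
print("tcp in shelf",(s[:2]-[.4619,-.0155])@X,(s[:2]-[.4619,-.0155])@Y)
```

```text
end y [0.09249309 0.09350312 0.09374779]
end y [0.09280305 0.09393461 0.09418076]
end y [0.09244524 0.09349167 0.09369522]
x edges at 0.03 [-0.03014267  0.03091648]
x edges at 0.05 [-0.02973018  0.0309403 ]
x edges at 0.08 [-0.03008321  0.03090599]
tcp in shelf 0.0013777586604283346 -0.00039835738626638233
```

Emit:
{"method": "move_arm", "body": {"steps": [[1,0.0013,-0.0013,0.025,0,0,0],[1,0.0013,-0.0013,0.04,0,0,0],[1,0.0013,-0.0013,0.0463,0,0,0],[1,0.0013,-0.0013,0.0481,0,0,0],[1,0.0013,-0.0013,0.0481,0,0,0],[1,0.0013,-0.0013,0.0481,0,0,0]]}}

```text
clock: 20.8
eef_pos: [0.4615, -0.0148, 0.1927]
eef_rot: [0.592, 0.806, 0.0, 0.001]
wrist_force: [0.3, 0.3, -2.2]
gripper_width: 0.0613
gripper_force: 35.0
```

Run:
```python
from h import *
plan(.4619,-.0155,.1913,np.radians(107.35))
```

```text
t=20.8 shift [-0.0008  0.0002  0.0014] az options [(np.float64(0.0), 'q6 -0.34')] eef [ 0.4615 -0.0148  0.1927] yaw 1.874 q6 -0.52 tilt [ 0.0012 -0.0003] w 0.0613 gf 35.0 F [ 0.3  0.3 -2.2]
```

To row units: 0.0015 m / 0.8 = 0.0019, 0.001 m / 0.8 = 0.0013.

Emit:
{"method": "move_arm", "body": {"steps": [[1,0,0,0.0013,0,0,0],[1,0,0,0.0019,0,0,0],[1,0,0,0.0019,0,0,0]]}}

```text
clock: 21.18
eef_pos: [0.4614, -0.0148, 0.1914]
eef_rot: [0.592, 0.806, 0.0, 0.0]
wrist_force: [-1.9, -0.3, 5.0]
gripper_width: 0.0615
gripper_force: 35.0
```

To row units: -0.1 m / 0.8 = -0.125, -0.08 m / 0.8 = -0.1.

Emit:
{"method": "move_arm", "body": {"steps": [[-0.5,0,0,0,0,0,0],[-0.7,0,0,0,0,0,0],[-0.7,0,0,0,0,0,0],[-0.7,0,0,-0.025,0,0,0],[-0.7,0,0,-0.1,0,0,0],[-0.7,0,0,-0.125,0,0,0],[-0.7,0,0,-0.125,0,0,0],[-0.7,0,0,-0.125,0,0,0]]}}

```text
clock: 22.18
eef_pos: [0.4603, -0.0145, 0.2892]
eef_rot: [0.592, 0.806, -0.0, -0.001]
wrist_force: [-0.6, 0.4, -0.4]
gripper_width: 0.0799
gripper_force: 0.0
```

Run:
```python
from h import *
plan(.4705,.3298,.25,np.radians(107.35))
c=cap("wrist"); W=world(c); P=slat(W,(.462,-.0155),.102,.006)
s=bot.read_state()["eef_pos"]
A=np.c_[P[:,:2]-s[:2],np.ones(len(P))]; k=np.linalg.lstsq(A,P[:,2],rcond=None)[0]; print("tilt",k)
save("w5",c["frame"],1.2)
```

```text
t=22.2 shift [0.3255 0.1126 0.0394] az options [(np.float64(0.0), 'q6 0.31')] eef [ 0.4603 -0.0145  0.2892] yaw 1.874 q6 -0.52 tilt [-0.0024  0.0005] w 0.0799 gf 0.0 F [-0.6  0.4 -0.4]
18367 [458.4  -8.8] [ 62.5 175.8] 17.19 z 0.1021
tilt [0.00068841 0.00020735 0.10205932]
```

View pics/w5.png

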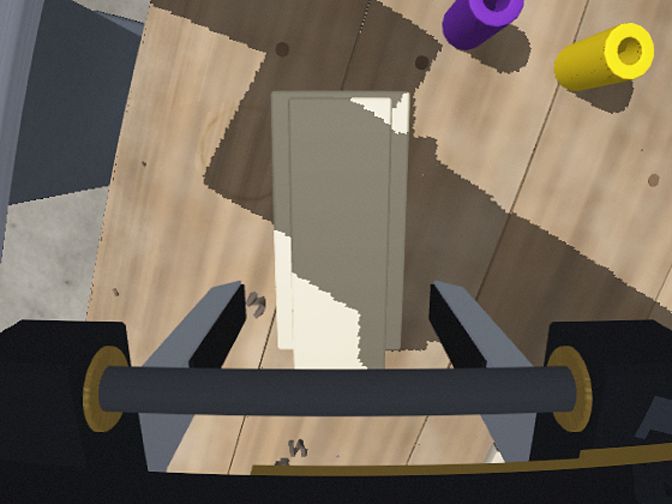

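The slat lies level on the props (top at z = 0.102 m) and square with the shelf outline beneath it. The slat's far edge is at row 98 and the shelf's at row 92. The pot is next.

To row units: 0.325 m / 0.8 = 0.4063, 0.28 m / 0.8 = 0.35, 1.571 rad / 3.1416 = 0.5001.

Emit:
{"method": "move_arm", "body": {"steps": [[-0.62,0.0625,0.0213,0,0,0,0.0541],[-0.62,0.125,0.0438,0,0,0,0.1114],[-0.62,0.1875,0.065,0,0,0,0.1655],[-0.62,0.25,0.0863,0,0,0,0.2228],[-0.62,0.3,0.1038,0,0,0,0.2769],[-0.62,0.35,0.1213,0,0,0,0.331],[-0.62,0.3875,0.1338,0,0,0,0.3883],[-0.62,0.4063,0.14,0.0375,0,0,0.4456],[-0.62,0.4063,0.14,0.075,0,0,0.5001],[-0.62,0.4063,0.14,0.075,0,0,0.5001]]}}

```text
clock: 23.48
eef_pos: [0.4683, 0.3278, 0.2258]
eef_rot: [0.988, 0.152, -0.005, 0.002]
wrist_force: [0.4, 0.4, 0.3]
gripper_width: 0.0763
gripper_force: 0.0
```

Emit:
{"method": "move_arm", "body": {"steps": [[-0.62,0,0,0,0,0,0],[-0.62,0,0,0,0,0,0]]}}

```text
clock: 23.72
eef_pos: [0.4718, 0.329, 0.2321]
eef_rot: [0.988, 0.151, 0.001, -0.0]
wrist_force: [0.1, 0.7, 0.1]
gripper_width: 0.0761
gripper_force: 0.0
```

Run:
```python
from h import *
c=cap("wrist"); W=world(c); z=W[...,2]
m=(z>.038)&(z<.05)&(np.hypot(W[...,0]-.4705,W[...,1]-.3298)<.045); P=W[m]; (x,y),r=cv2.minEnclosingCircle((P[:,:2]*1000).astype(np.float32)); print("pot",m.sum(),x,y,r,P.mean(0))
plan(x/1000,y/1000,.108,np.radians(17.35))
save("w6",c["frame"],1.2)
```

```text
pot 1394 470.2418518066406 330.08148193359375 27.996755599975586 [0.46934694 0.33008535 0.04266514]
t=23.8 shift [-0.0015 -0.0014  0.1241] az options [(np.float64(0.0), 'q6 1.88'), (np.float64(-3.141), 'q6 -1.26')] eef [0.4718 0.329  0.2321] yaw 0.303 q6 1.73 tilt [0.0024 0.0012] w 0.0760 gf 0.0 F [ 0.1  0.1 -0.2]
```

View pics/w6.png

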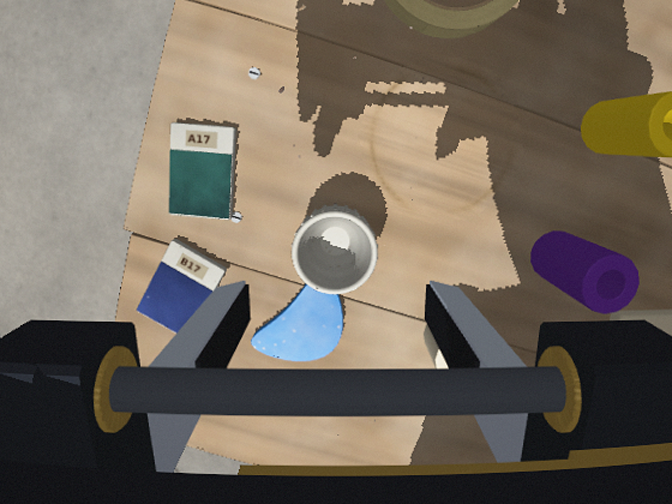

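The picture shows the pot at (335,250), clear of the blue rubber, with free table on both finger sides. I'll go down and grip.

To row units: 0.124 m / 0.8 = 0.155, -0.0015 m / 0.8 = -0.0019.

Emit:
{"method": "move_arm", "body": {"steps": [[-0.62,-0.0025,-0.0019,0.0625,0,0,0],[-0.62,-0.0025,-0.0019,0.125,0,0,0],[-0.62,-0.0025,-0.0019,0.155,0,0,0],[-0.62,-0.0025,-0.0019,0.155,0,0,0],[-0.62,-0.0025,-0.0019,0.155,0,0,0],[1,-0.0025,-0.0019,0.155,0,0,0],[1,-0.0025,-0.0019,0.155,0,0,0],[1,-0.0025,-0.0019,0.155,0,0,0],[1,-0.0025,-0.0019,0.155,0,0,0]], "force": 15}}

```text
clock: 24.9
eef_pos: [0.4692, 0.33, 0.1077]
eef_rot: [0.989, 0.151, 0.001, -0.0]
wrist_force: [-0.3, -1.2, 5.2]
gripper_width: 0.0535
gripper_force: 15.0
```

Run:
```python
from h import *
plan(.4612,-.0150,.25,np.radians(17.35))
```

```text
t=24.9 shift [-0.1104  0.3269 -0.1425] az options [(np.float64(0.0), 'q6 1.24'), (np.float64(-3.141), 'q6 -1.91')] eef [0.4692 0.33   0.1077] yaw 0.303 q6 1.73 tilt [0.0015 0.0006] w 0.0535 gf 15.0 F [-0.3 -1.2  5.2]
```

Emit:
{"method": "move_arm", "body": {"steps": [[1,0,0,-0.0625,0,0,0],[1,0,0,-0.1375,0,0,0],[1,-0.02,0.0588,-0.1875,0,0,0],[1,-0.04,0.1188,-0.1875,0,0,0],[1,-0.0613,0.1813,-0.1875,0,0,0],[1,-0.0825,0.2438,-0.1875,0,0,0],[1,-0.1038,0.3063,-0.1875,0,0,0],[1,-0.1225,0.3625,-0.1875,0,0,0],[1,-0.1375,0.4088,-0.1875,0,0,0],[1,-0.1375,0.4088,-0.1875,0,0,0]]}}

```text
clock: 26.15
eef_pos: [0.4608, -0.0172, 0.2563]
eef_rot: [0.989, 0.149, -0.0, 0.0]
wrist_force: [-0.9, 0.1, -1.1]
gripper_width: 0.0534
gripper_force: 15.0
```

To row units: 0.02 m / 0.8 = 0.025.

Emit:
{"method": "move_arm", "body": {"steps": [[1,0,0,0.025,0,0,0],[1,0,0,0.025,0,0,0],[1,0,0,0.025,0,0,0]]}}

```text
clock: 26.52
eef_pos: [0.4612, -0.0144, 0.2368]
eef_rot: [0.988, 0.151, -0.0, -0.0]
wrist_force: [0.1, -0.0, 0.1]
gripper_width: 0.0537
gripper_force: 15.0
```

Run:
```python
from h import *
c=cap("wrist"); W=world(c); z=W[...,2]
s=bot.read_state()["eef_pos"]; top=s[2]-.1077+.044
a=np.radians(17.35); X=np.array([np.cos(a),np.sin(a)]);Y=np.array([-X[1],X[0]])
D=W[...,:2]-[.4619,-.0155]; dx,dy=D@X,D@Y
m=(abs(z-.102)<.005)&(abs(dy)<.11)
for lo,hi in((-.09,-.05),(.05,.09)): k=m&(dy>lo)&(dy<hi)&(abs(dx)<.05); print("slat x",lo,k.sum(),np.percentile(dx[k],[.5,99.5]))
k=m&(dx>.015)&(dx<.028); print("slat y",np.percentile(dy[k],[.3,99.7]))
k=(abs(z-top)<.006)&(np.hypot(dx,dy)<.045); P=W[k]; (x,y),r=cv2.minEnclosingCircle((P[:,:2]*1000).astype(np.float32)); d=np.array([x,y])/1000-[.4619,-.0155]; print("pot rim",k.sum(),x,y,r,"shelf frame",d@X,d@Y,"tcp",(s[:2]-[.4619,-.0155])@X,(s[:2]-[.4619,-.0155])@Y)
plan(.4619,-.0155,.2097,np.radians(17.35))
save("w7",c["frame"],1.2)
```

```text
slat x -0.09 5490 [-0.03034677  0.02982807]
slat x 0.05 5467 [-0.03022296  0.03010256]
slat y [-0.09348015  0.09405249]
pot rim 3811 469.2178955078125 -12.264041900634766 38.98639678955078 shelf frame 0.007949926469708045 0.0009064704133868389 tcp -0.00017280363955257495 0.0010134804104798977
t=26.6 shift [0.0002 0.001  0.0274] az options [(np.float64(0.001), 'q6 1.23'), (np.float64(-3.141), 'q6 -1.91')] eef [ 0.4614 -0.0146  0.2371] yaw 0.304 q6 1.05 tilt [0.0007 0.    ] w 0.0535 gf 15.0 F [ 0.1 -0.2 -1.7]
```

View pics/w7.png

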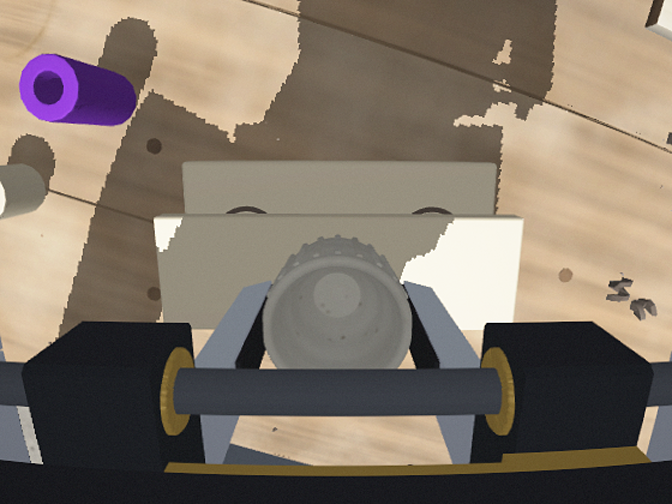

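The picture shows the pot held upright over the slat's middle at (337,300). The slat spans columns 155-522 and the ring edges show below it. I'll lower and release.

To row units: 0.0275 m / 0.8 = 0.0344, 0.0265 m / 0.8 = 0.0331.

Emit:
{"method": "move_arm", "body": {"steps": [[1,-0.001,0.0013,0.0188,0,0,0],[1,-0.001,0.0013,0.0288,0,0,0],[1,-0.001,0.0013,0.0325,0,0,0],[1,-0.001,0.0013,0.0331,0,0,0],[1,-0.001,0.0013,0.0344,0,0,0],[1,-0.001,0.0013,0.0344,0,0,0]]}}

```text
clock: 27.32
eef_pos: [0.461, -0.0165, 0.2097]
eef_rot: [0.989, 0.151, 0.0, 0.0]
wrist_force: [-1.1, -0.3, 3.4]
gripper_width: 0.0533
gripper_force: 15.0
```

Run:
```python
from h import *
plan(.4619,-.0155,.2097,np.radians(17.35))
```

```text
t=27.3 shift [ 0.0012 -0.0006  0.    ] az options [(np.float64(-0.0), 'q6 1.23'), (np.float64(-3.142), 'q6 -1.91')] eef [ 0.461  -0.0165  0.2097] yaw 0.303 q6 1.04 tilt [ 0.0007 -0.0002] w 0.0533 gf 15.0 F [-1.1 -0.3  3.4]
```

Emit:
{"method": "move_arm", "body": {"steps": [[-0.3,0,0,0,0,0,0],[-0.62,0,0,0,0,0,0],[-0.62,0,0,0,0,0,0],[-0.62,0,0,-0.025,0,0,0],[-0.62,0,0,-0.0875,0,0,0],[-0.62,0,0,-0.15,0,0,0],[-0.62,0,0.075,-0.1625,0,0,0],[-0.62,0,0.15,-0.1625,0,0,0],[-0.62,0,0.225,-0.1625,0,0,0],[-0.62,0,0.3,-0.1625,0,0,0]]}}

```text
clock: 28.58
eef_pos: [0.5326, -0.2473, 0.3391]
eef_rot: [0.989, 0.151, 0.0, 0.0]
wrist_force: [1.4, 0.9, 0.0]
gripper_width: 0.0761
gripper_force: 0.0
```

To row units: 0.1 m / 0.8 = 0.125, 0.05 m / 0.8 = 0.0625.

Emit:
{"method": "move_arm", "body": {"steps": [[-0.62,-0.05,0.0625,0,0,0,0],[-0.62,-0.05,0.125,0,0,0,0],[-0.62,-0.05,0.125,0,0,0,0],[-0.62,-0.05,0.125,0,0,0,0]]}}

```text
clock: 29.08
eef_pos: [0.5237, -0.3524, 0.3386]
eef_rot: [0.989, 0.151, -0.0, -0.001]
wrist_force: [0.6, -0.5, 0.7]
gripper_width: 0.0761
gripper_force: 0.0
```

Run:
```python
from h import *
t=cap("top"); c=cap("scene"); W=world(t); z=W[...,2]
a=np.radians(17.35); X=np.array([np.cos(a),np.sin(a)]);Y=np.array([-X[1],X[0]])
D=W[...,:2]-[.4619,-.0155]; dx,dy=D@X,D@Y
k=(z>.137)&(z<.155)&(np.hypot(dx,dy)<.06); P=W[k]; (x,y),r=cv2.minEnclosingCircle((P[:,:2]*1000).astype(np.float32)); d=np.array([x,y])/1000-[.4619,-.0155]; print("pot",k.sum(),d@X,d@Y,r,np.percentile(P[:,2],[5,50,95]))
P=slat(W,(.462,-.0155),.102,.008)
f1=t["frame"][150:350,60:460]; f2=c["frame"][150:350,140:540]
o=np.vstack([f1,f2]); save("fin",o,1.45); print(bot.read_state()["clock"],bot.read_state()["eef_pos"])
```

```text
pot 275 0.00038732404731818895 0.0001574517385404773 28.065563201904297 [0.13826711 0.14472389 0.14743398]
1235 [446.5  34.9] [62.3 83.9] 17.32 z 0.1022
29.175 [ 0.52399329 -0.35147734  0.33919726]
```

View pics/fin.png

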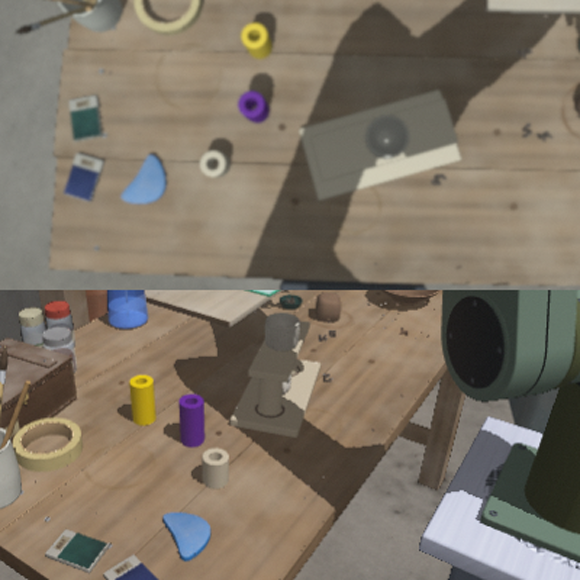

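The final views show the pot upright in the middle of the slat ((387,135) in the top view). In the scene view the deck rests on the props, with a prop inside its ring at (270,405). The short prop is at (215,468), and the yellow and purple tubes haven't moved. The pot is within 0.5 mm of centre, so I'm handing in.

```bash
python3 -c "
from rig import bot
print(bot.sign_off())"
```

```text
the job is handed in; nothing more can be done
None
```

The kiln stack is built in the order asked and handed in at about 29 s: frog, both tall props, slat, then pot, each within about 2 mm of its mark or centre, with the short prop and the look-alikes left alone.

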